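# Put the mixed-up canister lids right

### The arm

A 7-joint arm with a two-finger parallel gripper is mounted at the origin on a cart in front of the work surface, level with it; the furniture and walls round the work are solid. World frame = base frame: x ahead of the robot, y to its left, z up, the work surface at z = 0. Lengths are in m, angles in degrees, forces in N, time in s.
With the tool pointing down it reaches from about 0.425 to 0.975 m from the base axis. Payload 16.7 kg.
Tool frame: the origin (TCP) lies on the centre line of the jaws, within the pads' length; the fingertips stand 14 mm ahead of it and the grasp point (between the pads) lies 5 mm behind it; z points along the fingers, y is the line along which they close (so a half turn about z gives the same grasp; the last joint's range is limited). The gripper opens to 85 mm and grips with 20 to 120 N. Pads are 22 mm wide; open, the fingers measure 114 mm over their backs; the gripper's body (76 mm by 85 mm) begins 54 mm behind the grasp point. The pads swing forward as they close: fully open they stand 13 mm farther back than shut.
Start: joints at [66.549, 24.414, 4.234, 92.017, -1.954, 63.644, -3.845], TCP at [0.173, -0.652, 0.245] pointing down, gripper open.
Joint ranges: [-163.25, 163.25], [-28.42, 122.38], [-70.27, 78.77], [12.13, 141.07], [-58.53, 238.53], [9.26, 117.41], [-156.51, 156.51]. Speed limits (degrees/s): [108.29, 108.29, 136.94, 136.94, 172.46, 172.46, 172.46].

### API

Orientations are given as [roll, pitch, yaw] about the fixed x, y, z axes, in that order (R = Rz(yaw) Ry(pitch) Rx(roll)).
In Python, from bench import robot, imaging gives the robot as it stands.
- The arm moves only by the shell command python3 -m pendant 'ROWS'. ROWS is JSON, a list that holds one entry, the list of rows, each a list of 7 numbers: the shift along the tool's x, y, z in cm, then the turn, a rotation vector about the tool's x, y, z in rad, then the opening, from 0 (shut) to 1 (fully open). In form: [[[x, y, z, rx, ry, rz, grip], ...]]. A call has 1 to 8 rows; each row is the pose to reach, as a shift and turn from the pose commanded when the call began, along the tool's axes at that moment; what a row does not reach only later rows make up. A row lasts 1/12 s, in which the tool goes at most 41.7 mm and 7.16 degrees, less where a joint would pass 70% of its speed; a pose out of reach is approached as far as the arm can. A call with a gripper value outside its range is refused whole. The fingers move at their own pace and stop on an object; the grip force is fixed at half the most. Time passes only in rows, so rows that repeat a pose let the fingers close. It gives the time, the measured TCP pose, the force, the opening and the grip force at its end, in the units of the state.
- robot.sense(): the state, without advancing time (a new reading comes with each control period).
- imaging.capture(name): name is "side" or "top" or "wrist"; returns a dict with "img" (480x640x3 uint8, red, green, blue), "depth" (480x640 float32, m along the optical axis (not along the pixel's ray), 0 where there is no reading), "intrinsics" (3x3 intrinsics, pixels), "world_from_camera" (4x4, takes a point from camera to world coordinates); the wrist camera has in their place "tool_from_camera" (4x4, takes a point from camera to tool coordinates, whose origin is the TCP and whose axes are the flange's). Camera axes: x right, y up, looking along -z (the intrinsics and any distortion apply to the point x, -y, -z); pixel columns grow to the right and rows downward; lengths in m; the calibration is good to about 2 mm. A picture is of the moment at which its call begins: read the wrist's pose just before it.
- robot.sign_off(): hands the job in; it is judged then, once.
The state is a dict: "time_s": time; "joint_pos": joint angles; "joint_velocities": joint speeds; "effort": joint torques, N m; "ee_pos": TCP position; "orientation": TCP orientation; "wrist_force": force on the tool from outside, world axes, zero at the start; "torque": the same for the moment, N m; "finger_gap": finger opening in m; "gripper_force": force on a finger pad.
Only numpy, scipy, OpenCV 4.12 (cv2) and the standard library are available. Lean on these libraries where they do the work, as an engineer would, in place of code of your own. Each camera call takes 0.05 s, during which the arm holds its last target. There are 200 camera calls.

### The job

The four storage canisters have been washed and every one wears a lid of another colour. Swap the lids until each canister is closed by the lid of its own colour, fully seated; the cork coaster is the spare place to set a lid down on the way, knob up, as no lid may be put on the bare worktop. Lower the lids gently instead of dropping them, and leave the canisters and the mug standing where they are.

Things in the scene. Friction and masses are not known exactly. Their poses are not given: they have to be found in the camera images.
- canister_white: cream white glazed stoneware storage canister, empty, open at the top under its lid: 92 mm across, 72 mm tall, its round mouth 63 mm across inside, rim 73 mm across. About 0.5 kg, stands loose on the worktop. Origin: centre of its underside; z up.
- canister_blue: blue glazed stoneware storage canister, empty, open at the top under its lid: 92 mm across, 72 mm tall, its round mouth 63 mm across inside, rim 73 mm across. About 0.5 kg, stands loose on the worktop. Origin: centre of its underside; z up.
- canister_red: brick red glazed stoneware storage canister, empty, open at the top under its lid: 92 mm across, 72 mm tall, its round mouth 63 mm across inside, rim 73 mm across. About 0.5 kg, stands loose on the worktop. Origin: centre of its underside; z up.
- canister_green: leaf green glazed stoneware storage canister, empty, open at the top under its lid: 92 mm across, 72 mm tall, its round mouth 63 mm across inside, rim 73 mm across. About 0.5 kg, stands loose on the worktop. Origin: centre of its underside; z up.
- lid_white: cream white stoneware lid, 0.1 kg: tapered plug 14 mm deep, 45 mm across at its foot, 55 mm above (goes loosely into any canister); cover 74 mm across, 8 mm thick, that rests on the rim; round knob 26 mm across, 27 mm tall, top 48 mm above the origin. Origin: centre of the plug's underside, z up through the knob. Seated, it is 58 mm above the canister's underside.
- lid_blue: blue stoneware lid, 0.1 kg: tapered plug 14 mm deep, 45 mm across at its foot, 55 mm above (goes loosely into any canister); cover 74 mm across, 8 mm thick, that rests on the rim; round knob 26 mm across, 27 mm tall, top 48 mm above the origin. Origin: centre of the plug's underside, z up through the knob. Seated, it is 58 mm above the canister's underside.
- lid_red: brick red stoneware lid, 0.1 kg: tapered plug 14 mm deep, 45 mm across at its foot, 55 mm above (goes loosely into any canister); cover 74 mm across, 8 mm thick, that rests on the rim; round knob 26 mm across, 27 mm tall, top 48 mm above the origin. Origin: centre of the plug's underside, z up through the knob. Seated, it is 58 mm above the canister's underside.
- lid_green: leaf green stoneware lid, 0.1 kg: tapered plug 14 mm deep, 45 mm across at its foot, 55 mm above (goes loosely into any canister); cover 74 mm across, 8 mm thick, that rests on the rim; round knob 26 mm across, 27 mm tall, top 48 mm above the origin. Origin: centre of the plug's underside, z up through the knob. Seated, it is 58 mm above the canister's underside.
- coaster: round cork coaster, 94 mm across, 9 mm thick, lying loose on the worktop, empty at the start. Origin: centre of its underside.
- mug: olive-green stoneware mug, 98 mm tall, 80 mm across, with a handle: stands by, not part of the job. Origin on the underside, 15 mm from the axis of its round body; the body's axis is at +15 mm along the mug's own y, the handle at -y.
Not all that is in view belongs to the job. What is shaped like the lid_red but pink or yellow is not meant.

How it is judged (in metres and radians):
On the way:
1. a lid is set down on the cork coaster, as the spare place (((horizontal distance between lid_white and coaster below 0.045 m and height (world z) of lid_white below 0.02 m and angle between lid_white's own z axis and vertical below 0.15 rad) or (horizontal distance between lid_blue and coaster below 0.045 m and height (world z) of lid_blue below 0.02 m and angle between lid_blue's own z axis and vertical below 0.15 rad) or (horizontal distance between lid_red and coaster below 0.045 m and height (world z) of lid_red below 0.02 m and angle between lid_red's own z axis and vertical below 0.15 rad) or (horizontal distance between lid_green and coaster below 0.045 m and height (world z) of lid_green below 0.02 m and angle between lid_green's own z axis and vertical below 0.15 rad))), for 0.2 s.
At the end, for the whole second after the job is handed in: Each of the four lids sits in the canister of its own colour: within 8 mm of its axis, plug underside 52 to 62 mm above the canister's underside, tilted less than 0.1 rad; every canister upright and within 40 mm of where it stood, the mug within 30 mm; lids and canisters at rest (horizontal distance between lid_white and canister_white below 0.008 m and z of lid_white in the frame of canister_white between 0.052 and 0.062 m and angle between each of lid_white, lid_blue, lid_red, lid_green's own z axis and vertical below 0.1 rad and angle between each of canister_white, canister_blue, canister_red, canister_green's own z axis and vertical below 0.05 rad and distance of each of canister_white, canister_blue, canister_red, canister_green from where it was at the start of the episode below 0.04 m and linear speed of each of lid_white, canister_white, lid_blue, canister_blue, lid_red, canister_red, lid_green, canister_green below 0.01 m/s and horizontal distance between lid_blue and canister_blue below 0.008 m and z of lid_blue in the frame of canister_blue between 0.052 and 0.062 m and horizontal distance between lid_red and canister_red below 0.008 m and z of lid_red in the frame of canister_red between 0.052 and 0.062 m and horizontal distance between lid_green and canister_green below 0.008 m and z of lid_green in the frame of canister_green between 0.052 and 0.062 m and distance of mug from where it was at the start of the episode below 0.03 m); the robot touches nothing.
It fails at once if a lid is put down on the worktop or the hob: lower than 30 mm and more than 45 mm from the coaster's centre ((height (world z) of lid_white below 0.03 m and horizontal distance between lid_white and coaster above 0.045 m) or (height (world z) of lid_blue below 0.03 m and horizontal distance between lid_blue and coaster above 0.045 m) or (height (world z) of lid_red below 0.03 m and horizontal distance between lid_red and coaster above 0.045 m) or (height (world z) of lid_green below 0.03 m and horizontal distance between lid_green and coaster above 0.045 m)).
It fails at once if a lid is dropped: it moves faster than 0.5 m/s (a fall of over 12 mm) without the fingers touching it ((linear speed of lid_white above 0.5 m/s and contact force between lid_white and the fingers below 0.01 N) or (linear speed of lid_blue above 0.5 m/s and contact force between lid_blue and the fingers below 0.01 N) or (linear speed of lid_red above 0.5 m/s and contact force between lid_red and the fingers below 0.01 N) or (linear speed of lid_green above 0.5 m/s and contact force between lid_green and the fingers below 0.01 N)).
It fails at once if a canister or the mug is tipped by more than 0.35 rad (angle between any of canister_white, canister_blue, canister_red, canister_green, mug's own z axis and vertical above 0.35 rad).
It also fails if it takes over 138 s, if anything falls off the work surface, if the arm or the gripper's body presses on something with over 40 N, if the wrist force passes 120 N, or if a joint passes its speed limit or range.

## Working session

There is one attempt and no reset: what is moved stays moved. The work goes in short steps, Python scripts to look and compute and a shell command to move; the robot and the scene stay as the last step left them, time stands still between calls to the robot, and variables do not carry over. Pictures are saved under pics/ and viewed, at most 14 in all, crops included, and the job is handed in when it is done.

```bash
ls; mkdir -p pics; python3 - <<'E'
from bench import robot, imaging
import cv2,numpy as np
s=robot.sense();print(s)
for n in("top","side"):
    c=imaging.capture(n);np.savez(f"{n}0.npz",**c);cv2.imwrite(f"pics/{n}0.png",c["img"][...,::-1]);print(c["intrinsics"],c["world_from_camera"])
E
```

```text
pics
{'time_s': 0.0, 'joint_pos': array([66.54747639, 24.44830071,  4.23239193, 92.05301321, -1.95478567,
       63.64464917, -3.84391396]), 'joint_velocities': array([-0.06081921,  0.07019204,  0.02335366,  0.02681342,  0.05494908,
       -0.08969743,  0.0081443 ]), 'effort': array([ 1.60345066e-03, -9.49833012e+01,  3.76199573e+00, -4.63497484e+01,
        1.93035038e-02,  1.04307249e-02,  7.50633194e-05]), 'ee_pos': array([ 0.17327669, -0.65196348,  0.24462091]), 'orientation': array([-1.79926390e+02,  4.87860671e-03,  1.48841911e+01]), 'wrist_force': array([-0.1206095 ,  0.84260498, -0.5816171 ]), 'torque': array([-0.02474078,  0.02030037, -0.02791001]), 'gripper_force': 0.0, 'finger_gap': 0.08540786963417321}
[[449.40153264   0.         319.54895511]
 [  0.         449.40153264 235.04313296]
 [  0.           0.           1.        ]] [[-0.01240249  0.99535421 -0.09547866  0.32946862]
 [-0.99990459 -0.01292644 -0.00487101  0.03748919]
 [-0.00608258  0.09540913  0.99541956  1.01367765]
 [ 0.          0.          0.          1.        ]]
[[462.14127148   0.         308.49982685]
 [  0.         462.14127148 236.97819761]
 [  0.           0.           1.        ]] [[ 0.82359923  0.33006977 -0.46123557 -0.02618885]
 [-0.56697862  0.4578905  -0.68474194 -0.60771151]
 [-0.01481723  0.82546365  0.56426077  0.58989994]
 [ 0.          0.          0.          1.        ]]
```

View pics/top0.png

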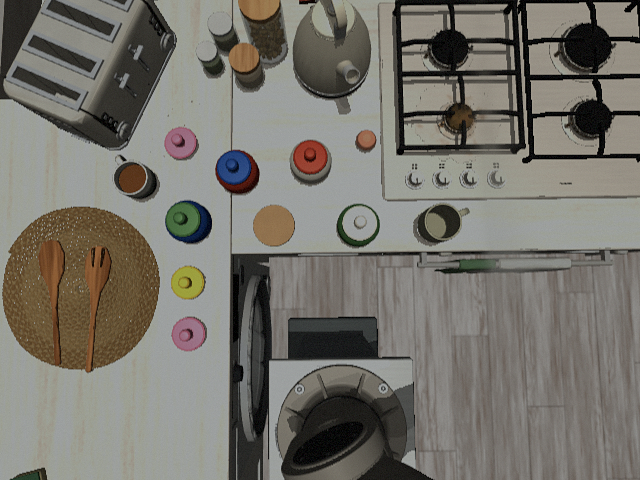

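View pics/side0.png

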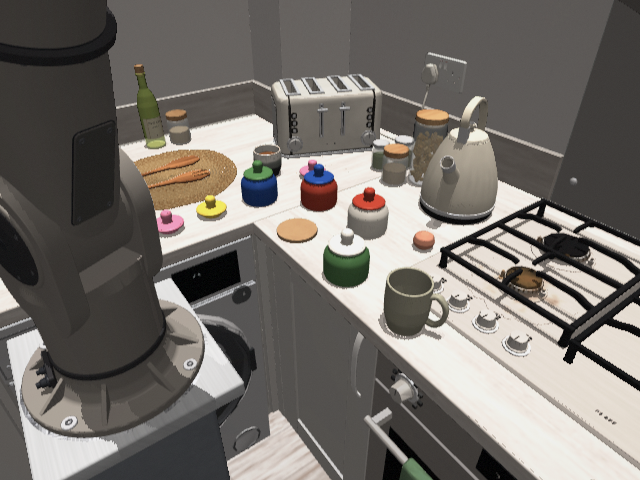

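The top view shows the green lid on the blue canister (183,219), the blue lid on red (235,166), the red lid on white (311,156) and the white lid on green (360,222). The coaster is at (273,225) and the mug at (438,223). The pink (181,142), (188,333) and yellow (188,282) lids are decoys: they lie on the worktop and have the wrong colour. The candidates for the red lid are (311,156), (181,142) and (188,333), and only (311,156) is brick red.

```bash
cat > h.py <<'E'
import numpy as np,cv2
from scipy.spatial.transform import Rotation as R
def cloud(c,T):
    K=c["intrinsics"];d=c["depth"];v,u=np.mgrid[:480,:640]
    P=np.stack([(u-K[0,2])/K[0,0]*d,-(v-K[1,2])/K[1,1]*d,-d],-1)
    P=P@T[:3,:3].T+T[:3,3];P[d==0]=np.nan;return P
def circ(p):
    (x,y),r=cv2.minEnclosingCircle(p[:,:2].astype(np.float32));return np.round([x,y,r],4)
E
python3 - <<'E'
from h import *
top=np.load("top0.npz");P=cloud(top,top["world_from_camera"])
for n,u,v,zs in[("blueC",183,219,1),("redC",235,166,1),("whiteC",311,156,1),("greenC",360,222,1),("coaster",273,225,0),("mug",438,223,2),("pink",181,142,0),("yel",188,282,0),("pink2",188,333,0)]:
    Q=P[v-40:v+40,u-40:u+40].reshape(-1,3);Q=Q[np.isfinite(Q).all(1)]
    c0=P[v,u];Q=Q[np.hypot(*(Q-c0)[:,:2].T)<.06]
    for a,b in[[(.005,.014)],[(.094,.115),(.074,.086),(.02,.074)],[(.085,.11)]][zs]:
        q=Q[(Q[:,2]>a)&(Q[:,2]<b)]
        if len(q):
            c=circ(q);print(n,(a,b),len(q),c,"med z",np.median(q[:,2]).round(4),"mean",q.mean(0).round(3),"dist",np.hypot(*c[:2]).round(3))
Q=P[60:260,90:480].reshape(-1,3)
im=np.ascontiguousarray(top["img"][130:270,150:470,::-1]);cv2.imwrite("pics/crop1.png",cv2.resize(im,None,fx=2.5,fy=2.5,interpolation=cv2.INTER_CUBIC))
E
```

```text
blueC (0.094, 0.115) 131 [0.4567 0.3309 0.0132] med z 0.1043 mean [0.456 0.329 0.103] dist 0.564
blueC (0.074, 0.086) 781 [0.4564 0.3302 0.0369] med z 0.0781 mean [0.455 0.328 0.078] dist 0.563
blueC (0.02, 0.074) 625 [0.4559 0.3299 0.0458] med z 0.0576 mean [0.447 0.31  0.054] dist 0.563
redC (0.094, 0.115) 120 [0.5657 0.2231 0.0126] med z 0.1046 mean [0.565 0.222 0.104] dist 0.608
redC (0.074, 0.086) 774 [0.5664 0.2238 0.037 ] med z 0.078 mean [0.565 0.223 0.078] dist 0.609
redC (0.02, 0.074) 582 [0.5658 0.2233 0.0458] med z 0.058 mean [0.549 0.21  0.054] dist 0.608
whiteC (0.094, 0.115) 119 [0.587  0.0613 0.0127] med z 0.1043 mean [0.585 0.061 0.104] dist 0.59
whiteC (0.074, 0.086) 763 [0.587  0.0611 0.0369] med z 0.0782 mean [0.586 0.061 0.078] dist 0.59
whiteC (0.02, 0.074) 552 [0.5862 0.0607 0.0457] med z 0.0585 mean [0.566 0.059 0.056] dist 0.589
greenC (0.094, 0.115) 123 [ 0.4436 -0.0414  0.0125] med z 0.1042 mean [ 0.443 -0.041  0.104] dist 0.446
greenC (0.074, 0.086) 801 [ 0.4437 -0.0416  0.0367] med z 0.078 mean [ 0.443 -0.041  0.078] dist 0.446
greenC (0.02, 0.074) 515 [ 0.4436 -0.0413  0.046 ] med z 0.0594 mean [ 0.434 -0.035  0.058] dist 0.446
mug (0.085, 0.11) 370 [ 0.4442 -0.2185  0.0471] med z 0.0959 mean [ 0.443 -0.215  0.094] dist 0.495
pink (0.005, 0.014) 5 [0.6325 0.3411 0.0391] med z 0.0122 mean [0.633 0.327 0.01 ] dist 0.719
yel (0.005, 0.014) 6 [0.3335 0.3381 0.0449] med z 0.0131 mean [0.318 0.331 0.012] dist 0.475
pink2 (0.005, 0.014) 9 [0.2135 0.3351 0.0469] med z 0.0133 mean [0.222 0.328 0.011] dist 0.397
```

View pics/crop1.png

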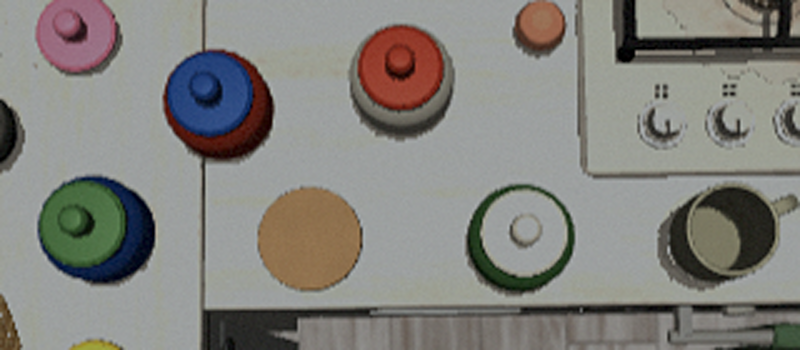

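The crop confirms the pairing: the lid at (400,60) is brick red, and the other look-alike is pink at (70,25). The coaster centre is at crop pixel (310,238), which is (274,225) in the full image.

```bash
cat >> h.py <<'E'
def ray(c,T,u,v,z):
    K=c["intrinsics"];d=T[:3,:3]@np.array([(u-K[0,2])/K[0,0],-(v-K[1,2])/K[1,1],-1]);t=(z-T[2,3])/d[2];return T[:3,3]+t*d
def go(*targets,yaw=90):
    from bench import robot
    s=robot.sense();p=s["ee_pos"];Rt=R.from_euler("xyz",s["orientation"],degrees=True)
    print("t",round(s["time_s"],2),"tcp",p.round(4),"rpy",s["orientation"].round(2),"gap",round(s["finger_gap"],4),"F",s["wrist_force"].round(1),"grip",round(s["gripper_force"],1))
    rv=(Rt.inv()*R.from_euler("xyz",[180,0,yaw],degrees=True)).as_rotvec().round(3)
    for t in targets: print(" ->",t,"cm",(100*Rt.inv().apply(np.array(t)-p)).round(2),"rv",rv)
E
python3 -m pendant '[[[20.6,-17.9,0,0,0,-0.65,1],[20.6,-17.9,0,0,0,-0.65,1],[20.6,-17.9,0,0,0,-0.65,1],[20.6,-17.9,0,0,0,-0.65,1],[20.6,-17.9,0,0,0,-0.65,1],[20.6,-17.9,0,0,0,-0.65,1],[20.6,-17.9,0,0,0,-0.65,1],[20.6,-17.9,0,0,0,-0.65,1]]]'
python3 - <<'E'
from h import *
top=np.load("top0.npz");print("coaster",ray(top,top["world_from_camera"],274,225.2,.009))
go((.48,-.2,.245))
E
```

```text
time_s: 0.77
ee_pos: [0.3298, -0.4219, 0.2454]
orientation: [-180.0, -0.1, 52.5]
wrist_force: [0.2, -0.5, 0.1]
finger_gap: 0.0851
gripper_force: 0.0
coaster [0.44943395 0.14469882 0.009     ]
t 0.77 tcp [ 0.3298 -0.4219  0.2454] rpy [-1.800e+02 -8.000e-02  5.251e+01] gap 0.0851 F [ 0.2 -0.5  0.1] grip 0.0
 -> (0.48, -0.2, 0.245) cm [26.74 -1.59  0.08] rv [ 0.    -0.001 -0.654]
```

```bash
python3 -m pendant '[[[26.7,-1.6,0,0,0,-0.654,1],[26.7,-1.6,0,0,0,-0.654,1],[26.7,-1.6,0,0,0,-0.654,1],[26.7,-1.6,0,0,0,-0.654,1],[26.7,-1.6,0,0,0,-0.654,1],[26.7,-1.6,0,0,0,-0.654,1],[26.7,-1.6,0,0,0,-0.654,1],[26.7,-1.6,0,0,0,-0.654,1]]]' >/dev/null
python3 -m pendant '[[[26.5,-1.2,0,0,0,0,1],[26.5,-1.2,0,0,0,0,1],[26.5,-1.2,0,0,0,0,1],[26.5,-1.2,0,0,0,0,1],[26.5,-1.2,0,0,0,0,1],[26.5,-1.2,0,0,0,0,1],[26.5,-1.2,0,0,0,0,1],[26.5,-1.2,0,0,0,0,1]]]' >/dev/null
python3 -m pendant '[[[26.6,-1.2,5,0,0,0,1],[26.6,-1.2,5,0,0,0,1],[26.6,-1.2,5,0,0,0,1],[26.6,-1.2,5,0,0,0,1],[26.6,-1.2,5,0,0,0,1],[26.6,-1.2,5,0,0,0,1],[26.6,-1.2,5,0,0,0,1],[26.6,-1.2,5,0,0,0,1]]]'
python3 - <<'E'
from h import *
go((.4565,.3305,.15),(.4565,.3305,.098))
from bench import robot,imaging
s=robot.sense();c=imaging.capture("wrist")
T=np.eye(4);T[:3,:3]=R.from_euler("xyz",s["orientation"],degrees=True).as_matrix();T[:3,3]=s["ee_pos"]
P=cloud(c,T@c["tool_from_camera"]).reshape(-1,3);P=P[np.isfinite(P).all(1)]
P=P[np.hypot(P[:,0]-.4565,P[:,1]-.3305)<.055]
for a,b in[(.094,.115),(.07,.086)]:
    q=P[(P[:,2]>a)&(P[:,2]<b)];print(len(q),circ(q) if len(q) else 0, np.median(q[:,2]))
cv2.imwrite("pics/w1.png",c["img"][...,::-1])
E
```

```text
time_s: 2.77
ee_pos: [0.4565, 0.329, 0.1942]
orientation: [-179.9, -0.1, 89.8]
wrist_force: [-1.0, -1.7, -0.1]
finger_gap: 0.0853
gripper_force: 0.0
t 2.77 tcp [0.4565 0.329  0.1942] rpy [-1.7988e+02 -8.0000e-02  8.9830e+01] gap 0.0853 F [-1.  -1.7 -0.1] grip 0.0
 -> (0.4565, 0.3305, 0.15) cm [0.14 0.01 4.42] rv [-0.002 -0.001 -0.003]
 -> (0.4565, 0.3305, 0.098) cm [0.13 0.02 9.62] rv [-0.002 -0.001 -0.003]
1065 [0.4545 0.3316 0.0128] 0.10436215478123897
6019 [0.4547 0.3312 0.037 ] 0.07777304373663865
```

View pics/w1.png

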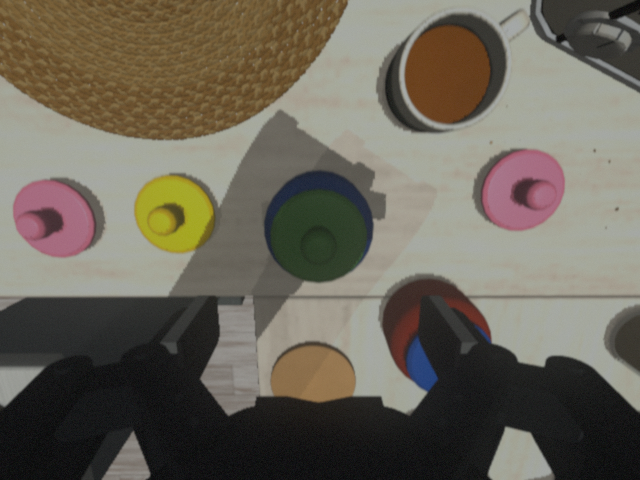

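The wrist view shows the green lid at (318,240) on the blue canister between the open fingers, with nothing in the way. I descend and grip.

```bash
python3 -m pendant '[[[0.2,-0.1,2,0,0,0,1],[0.2,-0.1,4,0,0,0,1],[0.2,-0.1,6,0,0,0,1],[0.2,-0.1,7.5,0,0,0,1],[0.2,-0.1,8.5,0,0,0,1],[0.2,-0.1,9.2,0,0,0,1],[0.2,-0.1,9.6,0,0,0,1],[0.2,-0.1,9.6,0,0,0,1]]]'
python3 -m pendant '[[[0,0,0,0,0,0,0.6],[0,0,0,0,0,0,0.4],[0,0,0,0,0,0,0.3],[0,0,0,0,0,0,0.2],[0,0,0,0,0,0,0.1],[0,0,0,0,0,0,0],[0,0,0,0,0,0,0],[0,0,0,0,0,0,0]]]'
python3 -m pendant '[[[0,0,0,0,0,0,0],[0,0,0,0,0,0,0],[0,0,-0.3,0,0,0,0],[0,0,-0.8,0,0,0,0],[0,0,-1.5,0,0,0,0],[0,0,-2.5,0,0,0,0],[0,0,-3,0,0,0,0],[0,0,-3,0,0,0,0]]]'
```

```text
time_s: 3.48
ee_pos: [0.4568, 0.3267, 0.0991]
orientation: [-180.0, 0.0, 89.6]
wrist_force: [-1.1, -0.9, -0.5]
finger_gap: 0.0854
gripper_force: 0.0
time_s: 4.15
ee_pos: [0.4567, 0.3274, 0.0999]
orientation: [180.0, -0.0, 89.6]
wrist_force: [-1.1, -1.8, 7.8]
finger_gap: 0.0237
gripper_force: 58.4
time_s: 4.82
ee_pos: [0.4572, 0.3278, 0.131]
orientation: [179.9, -0.1, 89.6]
wrist_force: [0.7, -0.1, -0.1]
finger_gap: 0.0234
gripper_force: 58.8
```

```bash
cat >> h.py <<'E'
def wrist(fn=None):
    from bench import robot,imaging
    s=robot.sense();c=imaging.capture("wrist")
    T=np.eye(4);T[:3,:3]=R.from_euler("xyz",s["orientation"],degrees=True).as_matrix();T[:3,3]=s["ee_pos"]
    if fn: cv2.imwrite(fn,c["img"][...,::-1])
    return cloud(c,c["tool_from_camera"]),cloud(c,T@c["tool_from_camera"]),c["img"]
def held():
    # lid cover seen below the fingers, in tool coordinates
    Pt,_,im=wrist();P=Pt.reshape(-1,3);P=P[np.isfinite(P).all(1)]
    q=P[(P[:,2]>.012)&(P[:,2]<.035)&(np.hypot(P[:,0],P[:,1])<.06)&(P[:,0]>.012)]
    from scipy.optimize import least_squares
    if len(q)<50: print("held: no cover",len(q));return
    A=np.c_[q[:,:2],np.ones(len(q))];pl=np.linalg.lstsq(A,q[:,2],rcond=None)[0]
    a=np.arctan2(q[:,1],q[:,0]);e=[]
    for b in np.arange(-1.2,1.2,.06):
        m=q[abs(a-b)<.03]
        if len(m)>3:e.append(m[np.hypot(m[:,0],m[:,1]).argmax(),:2])
    e=np.array(e);r=least_squares(lambda x:np.hypot(*(e-x).T)-.037,[0,0],loss="soft_l1",f_scale=.001)
    print("held: n",len(q),"cover z",np.median(q[:,2]).round(4),"slope",pl[:2].round(3),"centre tool xy",r.x.round(4),"rms",np.sqrt(np.mean(r.fun**2)).round(4))
E
python3 - <<'E'
from h import *
wrist("pics/w2.png");held();go((.448,.145,.131))
E
```

```text
held: n 6912 cover z 0.0223 slope [0.085 0.002] centre tool xy [ 0.0032 -0.0014] rms 0.0002
t 4.92 tcp [0.4567 0.3273 0.1297] rpy [ 1.7996e+02 -2.0000e-02  8.9580e+01] gap 0.0235 F [ 0.2  0.5 -1.3] grip 58.8
 -> (0.448, 0.145, 0.131) cm [-18.23  -0.74  -0.14] rv [ 0.001 -0.    -0.007]
```

View pics/w2.png

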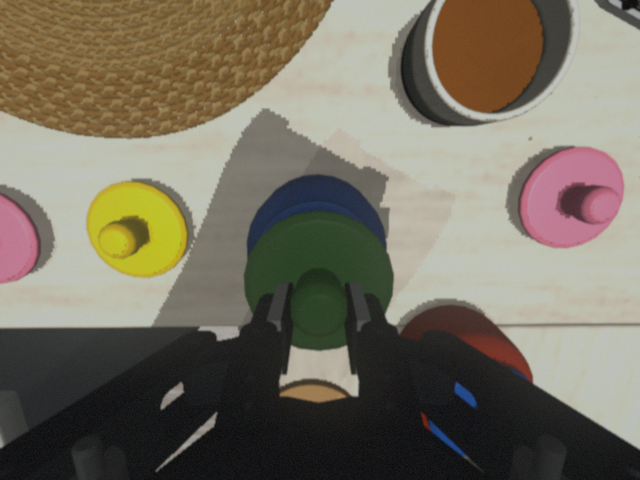

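The green lid is held, with its knob at (318,300) between the fingers. It sits 3 mm off along tool x and sags by about 0.08 rad. Next I carry it to the coaster.

```bash
python3 -m pendant '[[[-2,-0.1,-0.5,0,0,0,0],[-5,-0.2,-0.5,0,0,0,0],[-8.5,-0.4,-0.5,0,0,0,0],[-12,-0.5,-0.5,0,0,0,0],[-15.5,-0.6,-0.5,0,0,0,0],[-17.5,-0.7,-0.5,0,0,0,0],[-18.6,-0.7,0,0,0,0,0],[-18.6,-0.7,0,0,0,0,0]]]' >/dev/null
python3 -m pendant '[[[0,0,1,0,0,0,0],[0,0,2,0,0,0,0],[0,0,3,0,0,0,0],[0,0,4,0,0,0,0],[0,0,5,0,0,0,0],[0,0,5.6,0,0,0,0],[0,0,6,0,0,0,0],[0,0,6,0,0,0,0]]]'
python3 - <<'E'
from h import *
held();go((.449,.1418,.0505))
E
```

```text
time_s: 6.25
ee_pos: [0.4477, 0.1415, 0.0684]
orientation: [-179.9, 0.0, 89.6]
wrist_force: [0.3, -0.5, -1.0]
finger_gap: 0.0233
gripper_force: 58.9
held: n 6916 cover z 0.0222 slope [0.084 0.002] centre tool xy [ 0.0032 -0.0014] rms 0.0002
t 6.3 tcp [0.448  0.1416 0.069 ] rpy [-179.96   -0.     89.62] gap 0.0234 F [-0.3 -0.7  0. ] grip 58.9
 -> (0.449, 0.1418, 0.0505) cm [0.03 0.1  1.85] rv [-0.001 -0.    -0.007]
```

```bash
python3 -m pendant '[[[0,0.1,0.4,0,0,0,0],[0,0.1,0.8,0,0,0,0],[0,0.1,1.1,0,0,0,0],[0,0.1,1.3,0,0,0,0],[0,0.1,1.5,0,0,0,0],[0,0.1,1.6,0,0,0,0],[0,0.1,1.7,0,0,0,0],[0,0.1,1.7,0,0,0,0]]]'
python3 -m pendant '[[[0,0,0.1,0,0,0,0],[0,0,0.1,0,0,0,0],[0,0,0.2,0,0,0,0],[0,0,0.2,0,0,0,0]]]'
python3 -c 'from h import *;held()'
```

```text
time_s: 6.97
ee_pos: [0.4492, 0.1414, 0.0522]
orientation: [-180.0, -0.0, 89.6]
wrist_force: [0.6, 0.1, -0.5]
finger_gap: 0.0236
gripper_force: 58.9
time_s: 7.3
ee_pos: [0.4494, 0.1414, 0.0509]
orientation: [180.0, 0.0, 89.6]
wrist_force: [-4.1, -1.7, 14.7]
finger_gap: 0.023
gripper_force: 60.7
held: n 6936 cover z 0.0221 slope [0.084 0.002] centre tool xy [ 0.0033 -0.0015] rms 0.0002
```

```bash
python3 -m pendant '[[[0,0,0,0,0,0,0.3],[0,0,0,0,0,0,0.6],[0,0,0,0,0,0,1],[0,0,0,0,0,0,1],[0,0,0,0,0,0,1],[0,0,-2,0,0,0,1],[0,0,-4.5,0,0,0,1],[0,0,-7,0,0,0,1]]]' >/dev/null
python3 -m pendant '[[[0,0,-3,0,0,0,1],[3,4,-4,0,0,0,1],[5,7,-4,0,0,0,1],[7,9.5,-4,0,0,0,1],[8.3,11.6,-4,0,0,0,1],[8.3,11.6,-4,0,0,0,1],[8.3,11.6,-4,0,0,0,1]]]'
python3 - <<'E'
from h import *
_,P,im=wrist();P=P.reshape(-1,3);P=P[np.isfinite(P).all(1)]
for x,y,zz in[(.565,.224,((.094,.115),(.07,.086)))]:
  Q=P[np.hypot(P[:,0]-x,P[:,1]-y)<.055]
  for a,b in zz:
    q=Q[(Q[:,2]>a)&(Q[:,2]<b)];print(len(q),circ(q) if len(q) else 0)
go((.565,.2243,.098))
from bench import imaging
c=imaging.capture("top");P=cloud(c,c["world_from_camera"]).reshape(-1,3)
for x,y,a,b in[(.448,.145,.045,.065),(.448,.145,.024,.036),(.4565,.33,.06,.075)]:
    q=P[(np.hypot(P[:,0]-x,P[:,1]-y)<.05)&(P[:,2]>a)&(P[:,2]<b)];print(len(q),circ(q) if len(q) else 0,np.median(q[:,2]))
cv2.imwrite("pics/top2.png",cv2.resize(c["img"][130:270,150:470,::-1],None,fx=2.5,fy=2.5))
E
```

```text
time_s: 8.6
ee_pos: [0.566, 0.2244, 0.1596]
orientation: [-179.9, -0.0, 89.6]
wrist_force: [0.1, -0.1, 0.0]
finger_gap: 0.085
gripper_force: 0.0
1441 [0.5651 0.2246 0.0128]
7727 [0.5652 0.2242 0.0372]
t 8.65 tcp [0.5653 0.2237 0.1597] rpy [-1.7993e+02  1.0000e-02  8.9620e+01] gap 0.0855 F [-0.7  0.2 -0. ] grip 0.0
 -> (0.565, 0.2243, 0.098) cm [ 0.06 -0.02  6.17] rv [-0.001  0.    -0.007]
0 0 nan
0 0 nan
482 [0.456  0.3303 0.0427] 0.0684954749010917
  return _methods._mean(a, axis=axis, dtype=dtype,
  ret = ret.dtype.type(ret / rcount)
```

View pics/top2.png

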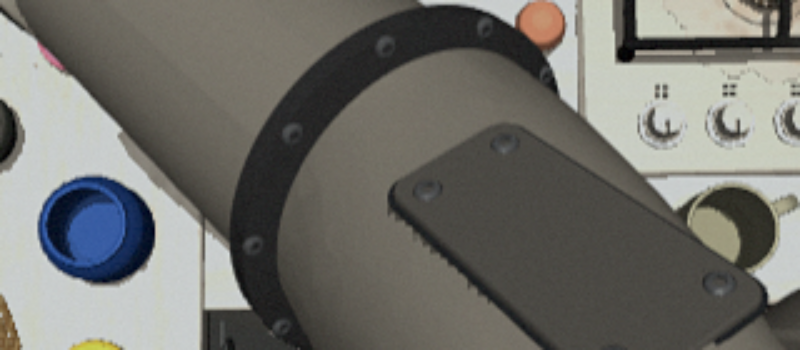

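The arm hides the coaster in the top view. The blue canister stands open at (83,225). I grip the blue lid next.

```bash
python3 -m pendant '[[[0.1,0,1.5,0,0,0,1],[0.1,0,3,0,0,0,1],[0.1,0,4.3,0,0,0,1],[0.1,0,5.3,0,0,0,1],[0.1,0,5.8,0,0,0,1],[0.1,0,6.1,0,0,0,1],[0.1,0,6.1,0,0,0,0.6],[0.1,0,6.1,0,0,0,0.4]]]'
python3 -m pendant '[[[0,0,0,0,0,0,0.3],[0,0,0,0,0,0,0.2],[0,0,0,0,0,0,0.1],[0,0,0,0,0,0,0],[0,0,0,0,0,0,0],[0,0,0,0,0,0,0],[0,0,0,0,0,0,0],[0,0,0,0,0,0,0]]]'
python3 -m pendant '[[[0,0,-0.3,0,0,0,0],[0,0,-0.8,0,0,0,0],[0,0,-1.6,0,0,0,0],[0,0,-2.6,0,0,0,0],[0,0,-3.6,0,0,0,0],[0,0,-4,0,0,0,0],[0,0,-4,0,0,0,0]]]'
python3 -c '
from h import *
held();go((.4555,.331,.139))'
```

```text
time_s: 9.37
ee_pos: [0.566, 0.2247, 0.0997]
orientation: [180.0, -0.0, 89.6]
wrist_force: [-0.8, 0.4, -0.3]
finger_gap: 0.0639
gripper_force: 0.0
time_s: 10.03
ee_pos: [0.566, 0.2246, 0.1001]
orientation: [180.0, -0.0, 89.6]
wrist_force: [-1.8, -1.0, 6.0]
finger_gap: 0.0234
gripper_force: 58.5
time_s: 10.62
ee_pos: [0.5665, 0.2249, 0.141]
orientation: [179.9, -0.0, 89.6]
wrist_force: [-0.1, -0.1, -0.8]
finger_gap: 0.0238
gripper_force: 58.8
held: n 5595 cover z 0.0225 slope [0.085 0.002] centre tool xy [-0.0007 -0.0015] rms 0.0002
t 10.67 tcp [0.5662 0.2246 0.1402] rpy [ 1.7992e+02 -2.0000e-02  8.9580e+01] gap 0.0234 F [ 0.   1.2 -0.4] grip 58.8
 -> (0.4555, 0.331, 0.139) cm [ 10.56 -11.15   0.11] rv [ 0.001 -0.    -0.007]
```

```bash
python3 -m pendant '[[[1.2,-1.3,0,0,0,0,0],[3.5,-3.7,0,0,0,0,0],[6,-6.3,0,0,0,0,0],[8.2,-8.6,0,0,0,0,0],[9.8,-10.2,0,0,0,0,0],[10.6,-11.05,0,0,0,0,0],[10.6,-11.05,0,0,0,0,0],[10.6,-11.05,0,0,0,0,0]]]'
python3 -c '
from h import *
held();go((.4565,.331,.100))'
```

```text
time_s: 11.33
ee_pos: [0.4562, 0.3312, 0.1391]
orientation: [-180.0, 0.0, 89.6]
wrist_force: [-0.0, 0.1, -0.6]
finger_gap: 0.0238
gripper_force: 58.9
held: n 5594 cover z 0.0225 slope [0.083 0.002] centre tool xy [-0.0008 -0.0014] rms 0.0002
t 11.38 tcp [0.4568 0.3305 0.1391] rpy [-1.800e+02  4.000e-02  8.955e+01] gap 0.0234 F [-0.5 -0.2 -1.1] grip 58.9
 -> (0.4565, 0.331, 0.1) cm [ 0.06 -0.03  3.91] rv [-0.     0.001 -0.008]
```

```bash
python3 -m pendant '[[[0,0,0.8,0,0,0,0],[0,0,1.6,0,0,0,0],[0,0,2.2,0,0,0,0],[0,0,2.8,0,0,0,0],[0,0,3.2,0,0,0,0],[0,0,3.5,0,0,0,0],[0,0,3.7,0,0,0,0],[0,0,3.7,0,0,0,0]]]'
python3 -m pendant '[[[0,0,0.1,0,0,0,0],[0,0,0.2,0,0,0,0],[0,0,0.2,0,0,0,0]]]'
python3 -c '
from h import *
held()'
```

```text
time_s: 12.05
ee_pos: [0.456, 0.3313, 0.102]
orientation: [-180.0, 0.0, 89.6]
wrist_force: [-0.2, 0.4, -1.1]
finger_gap: 0.0233
gripper_force: 58.9
time_s: 12.3
ee_pos: [0.4561, 0.3314, 0.1004]
orientation: [180.0, -0.0, 89.6]
wrist_force: [0.6, -0.2, -0.9]
finger_gap: 0.0235
gripper_force: 58.9
held: n 6164 cover z 0.0225 slope [ 0.222 -0.003] centre tool xy [ 0.0004 -0.0017] rms 0.0003
```

```bash
python3 -m pendant '[[[0,0,0.1,0,0,0,0],[0,0,0.1,0,0,0,0],[0,0,0.1,0,0,0,0]]]'
python3 -m pendant '[[[0,0,0,0,0,0,0.3],[0,0,0,0,0,0,0.6],[0,0,0,0,0,0,1],[0,0,0,0,0,0,1],[0,0,0,0,0,0,1],[0,0,-2,0,0,0,1],[0,0,-4,0,0,0,1],[0,0,-6,0,0,0,1]]]'
python3 - <<'E'
from h import *
_,P,im=wrist();P=P.reshape(-1,3);P=P[np.isfinite(P).all(1)]
Q=P[np.hypot(P[:,0]-.4565,P[:,1]-.331)<.055]
for a,b in((.094,.115),(.07,.086)):
    q=Q[(Q[:,2]>a)&(Q[:,2]<b)];print(len(q),circ(q),np.median(q[:,2]))
go((.587,.0613,.165))
E
```

```text
time_s: 12.6
ee_pos: [0.4562, 0.3315, 0.1]
orientation: [180.0, -0.0, 89.6]
wrist_force: [-2.5, -2.0, 10.3]
finger_gap: 0.0236
gripper_force: 60.2
time_s: 13.27
ee_pos: [0.4558, 0.3313, 0.1599]
orientation: [-179.9, 0.0, 89.6]
wrist_force: [-0.4, -0.5, 0.5]
finger_gap: 0.0856
gripper_force: 0.0
1438 [0.4548 0.3315 0.0128] 0.10436256757583517
7727 [0.4547 0.3311 0.037 ] 0.07774088537102838
t 13.32 tcp [0.457  0.3326 0.1637] rpy [ 1.7983e+02 -1.3000e-01  8.9610e+01] gap 0.0854 F [1.9 1.7 4. ] grip 0.0
 -> (0.587, 0.0613, 0.165) cm [-27.04  13.19  -0.15] rv [ 0.003 -0.002 -0.007]
```

The blue lid gives the same height reading as a seated lid. Next is the red lid, on the white canister.

```bash
python3 -m pendant '[[[-4,2,0,0,0,0,1],[-8,4,0,0,0,0,1],[-12,6,0,0,0,0,1],[-16,7.8,0,0,0,0,1],[-20,9.8,0,0,0,0,1],[-24,11.7,0,0,0,0,1],[-26.9,13.1,0,0,0,0,1],[-26.9,13.1,0,0,0,0,1]]]'
python3 -m pendant '[[[0,0,0,0,0,0,1],[0,0,0,0,0,0,1]]]'
python3 - <<'E'
from h import *
_,P,im=wrist("pics/w3.png");P=P.reshape(-1,3);P=P[np.isfinite(P).all(1)]
Q=P[np.hypot(P[:,0]-.587,P[:,1]-.061)<.055]
for a,b in((.094,.115),(.07,.086)):
    q=Q[(Q[:,2]>a)&(Q[:,2]<b)];print(len(q),circ(q),np.median(q[:,2]))
Q=P[np.hypot(P[:,0]-.566,P[:,1]-.2237)<.055]
q=Q[(Q[:,2]>.06)&(Q[:,2]<.08)];print("redC",len(q),circ(q) if len(q) else 0)
go((.587,.0613,.100))
E
```

```text
time_s: 13.98
ee_pos: [0.5875, 0.0535, 0.1588]
orientation: [180.0, 0.1, 89.1]
wrist_force: [-0.6, -0.2, -1.0]
finger_gap: 0.0852
gripper_force: 0.0
time_s: 14.15
ee_pos: [0.5851, 0.061, 0.1591]
orientation: [-180.0, -0.0, 89.5]
wrist_force: [-0.5, 1.5, -0.4]
finger_gap: 0.0855
gripper_force: 0.0
1444 [0.5859 0.0615 0.0128] 0.10439544704847012
7776 [0.5858 0.0611 0.0371] 0.0777445665932786
redC 3181 [0.565  0.2107 0.0389]
t 14.2 tcp [0.5848 0.0621 0.1592] rpy [-1.7998e+02 -3.0000e-02  8.9620e+01] gap 0.0856 F [-0.3  0.7  0.7] grip 0.0
 -> (0.587, 0.0613, 0.1) cm [-0.08  0.22  5.92] rv [-0.    -0.001 -0.007]
```

View pics/w3.png

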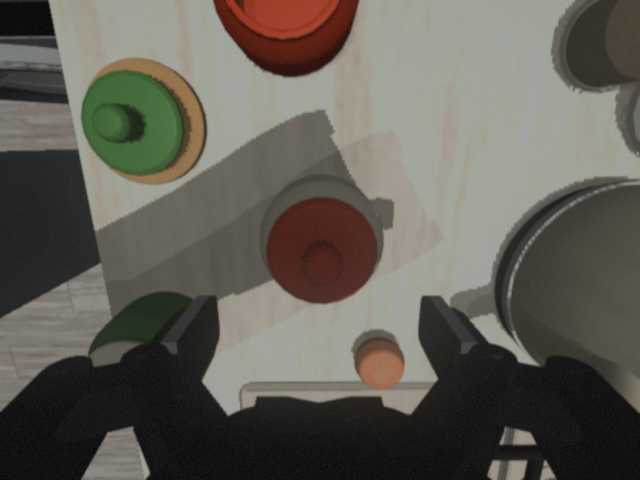

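The green lid sits upright on the coaster at (133,122), and the red lid is at (322,255). The kettle is clear of the fingers.

```bash
python3 -m pendant '[[[-0.1,0.2,1.5,0,0,0,1],[-0.1,0.2,3,0,0,0,1],[-0.1,0.2,4.2,0,0,0,1],[-0.1,0.2,5.2,0,0,0,1],[-0.1,0.2,5.7,0,0,0,1],[-0.1,0.2,5.9,0,0,0,1],[-0.1,0.2,5.9,0,0,0,0.6],[-0.1,0.2,5.9,0,0,0,0.4]]]'
python3 -m pendant '[[[0,0,0,0,0,0,0.3],[0,0,0,0,0,0,0.2],[0,0,0,0,0,0,0.1],[0,0,0,0,0,0,0],[0,0,0,0,0,0,0],[0,0,0,0,0,0,0],[0,0,0,0,0,0,0],[0,0,0,0,0,0,0]]]'
python3 -m pendant '[[[0,0,-0.3,0,0,0,0],[0,0,-0.8,0,0,0,0],[0,0,-1.6,0,0,0,0],[0,0,-2.6,0,0,0,0],[0,0,-3.6,0,0,0,0],[0,0,-4,0,0,0,0],[0,0,-4,0,0,0,0]]]'
python3 -c '
from h import *
held();go((.566,.2237,.139))'
```

```text
time_s: 14.87
ee_pos: [0.5874, 0.0606, 0.1007]
orientation: [180.0, -0.0, 89.6]
wrist_force: [0.2, -0.4, -0.6]
finger_gap: 0.0639
gripper_force: 0.0
time_s: 15.53
ee_pos: [0.5874, 0.0604, 0.1011]
orientation: [180.0, 0.0, 89.6]
wrist_force: [-3.3, -1.5, 8.6]
finger_gap: 0.0236
gripper_force: 58.4
time_s: 16.12
ee_pos: [0.5879, 0.0605, 0.142]
orientation: [179.9, -0.0, 89.6]
wrist_force: [0.6, 0.8, -1.4]
finger_gap: 0.0231
gripper_force: 58.8
held: n 5872 cover z 0.0234 slope [0.083 0.   ] centre tool xy [ 0.0004 -0.0014] rms 0.0002
t 16.17 tcp [0.5875 0.0603 0.1411] rpy [179.92   0.    89.58] gap 0.0235 F [-0.  -0.8 -1.7] grip 58.8
 -> (0.566, 0.2237, 0.139) cm [16.32 -2.27  0.21] rv [ 0.001  0.    -0.007]
```

```bash
python3 -m pendant '[[[2,-0.3,0,0,0,0,0],[5,-0.7,0,0,0,0,0],[8.5,-1.2,0,0,0,0,0],[12,-1.7,0,0,0,0,0],[14.8,-2,0,0,0,0,0],[16.2,-2.2,0,0,0,0,0],[16.3,-2.2,0,0,0,0,0],[16.3,-2.2,0,0,0,0,0]]]'
python3 -m pendant '[[[0,0,0.8,0,0,0,0],[0,0,1.6,0,0,0,0],[0,0,2.2,0,0,0,0],[0,0,2.8,0,0,0,0],[0,0,3.2,0,0,0,0],[0,0,3.4,0,0,0,0],[0,0,3.6,0,0,0,0],[0,0,3.6,0,0,0,0]]]'
python3 -c '
from h import *
go((.566,.2237,.101))'
```

```text
time_s: 16.83
ee_pos: [0.566, 0.2239, 0.1399]
orientation: [-180.0, 0.0, 89.7]
wrist_force: [-1.2, 0.0, -1.0]
finger_gap: 0.0233
gripper_force: 58.9
time_s: 17.5
ee_pos: [0.5662, 0.2235, 0.104]
orientation: [-180.0, -0.0, 89.6]
wrist_force: [-0.3, -1.0, -2.0]
finger_gap: 0.0234
gripper_force: 58.9
t 17.5 tcp [0.5662 0.2235 0.104 ] rpy [-179.98   -0.     89.6 ] gap 0.0234 F [-0.3 -1.  -2. ] grip 58.9
 -> (0.566, 0.2237, 0.101) cm [ 0.02 -0.02  0.3 ] rv [-0.    -0.    -0.007]
```

```bash
python3 -m pendant '[[[0,0,0.1,0,0,0,0],[0,0,0.2,0,0,0,0],[0,0,0.3,0,0,0,0],[0,0,0.3,0,0,0,0]]]'
python3 -m pendant '[[[0,0,0.05,0,0,0,0],[0,0,0.1,0,0,0,0],[0,0,0.1,0,0,0,0]]]'
```

```text
time_s: 17.83
ee_pos: [0.5663, 0.2235, 0.1013]
orientation: [180.0, 0.0, 89.6]
wrist_force: [-1.1, -0.6, -0.3]
finger_gap: 0.0234
gripper_force: 58.9
time_s: 18.08
ee_pos: [0.5664, 0.2236, 0.101]
orientation: [180.0, 0.0, 89.6]
wrist_force: [-2.4, -2.2, 10.7]
finger_gap: 0.023
gripper_force: 60.1
```

```bash
python3 -m pendant '[[[0,0,0,0,0,0,0.3],[0,0,0,0,0,0,0.6],[0,0,0,0,0,0,1],[0,0,0,0,0,0,1],[0,0,0,0,0,0,1],[0,0,-2,0,0,0,1],[0,0,-4,0,0,0,1],[0,0,-6,0,0,0,1]]]'
python3 - <<'E'
from h import *
_,P,im=wrist();P=P.reshape(-1,3);P=P[np.isfinite(P).all(1)]
Q=P[np.hypot(P[:,0]-.566,P[:,1]-.224)<.055]
for a,b in((.094,.115),(.07,.086)):
    q=Q[(Q[:,2]>a)&(Q[:,2]<b)];print(len(q),circ(q),np.median(q[:,2]))
go((.4437,-.0414,.16))
E
python3 -m pendant '[[[-4,-1.8,0,0,0,0,1],[-8,-3.7,0,0,0,0,1],[-12,-5.5,0,0,0,0,1],[-16,-7.4,0,0,0,0,1],[-20,-9.2,0,0,0,0,1],[-24,-11.1,0,0,0,0,1],[-26.5,-12.3,0,0,0,0,1],[-26.5,-12.3,0,0,0,0,1]]]'
python3 -m pendant '[[[0,0,0,0,0,0,1],[0,0,0,0,0,0,1]]]'
python3 - <<'E'
from h import *
_,P,im=wrist();P=P.reshape(-1,3);P=P[np.isfinite(P).all(1)]
Q=P[np.hypot(P[:,0]-.444,P[:,1]+.041)<.055]
for a,b in((.094,.115),(.07,.086)):
    q=Q[(Q[:,2]>a)&(Q[:,2]<b)];print(len(q),circ(q),np.median(q[:,2]))
go((.4437,-.0414,.101))
E
```

```text
time_s: 18.75
ee_pos: [0.566, 0.2236, 0.1608]
orientation: [-179.9, -0.0, 89.6]
wrist_force: [-0.7, -0.9, 0.8]
finger_gap: 0.0853
gripper_force: 0.0
1425 [0.5653 0.225  0.0128] 0.104426570063196
7686 [0.5651 0.2244 0.0371] 0.0777461389330407
t 18.8 tcp [0.5676 0.2246 0.1649] rpy [ 1.7979e+02 -9.0000e-02  8.9610e+01] gap 0.0856 F [1.6 2.1 4.6] grip 0.0
 -> (0.4437, -0.0414, 0.16) cm [-26.68 -12.21   0.4 ] rv [ 0.004 -0.002 -0.007]
time_s: 19.47
ee_pos: [0.4378, -0.0474, 0.1598]
orientation: [-179.9, 0.2, 89.2]
wrist_force: [0.3, -0.7, -0.0]
finger_gap: 0.0854
gripper_force: 0.0
time_s: 19.63
ee_pos: [0.4418, -0.0405, 0.1606]
orientation: [180.0, -0.0, 89.6]
wrist_force: [0.7, -0.1, -0.8]
finger_gap: 0.0857
gripper_force: 0.0
1419 [ 0.4423 -0.0409  0.0127] 0.10436850344892498
7649 [ 0.4425 -0.0415  0.0371] 0.0777355530422319
t 19.68 tcp [ 0.442  -0.0398  0.1605] rpy [ 1.7996e+02 -2.0000e-02  8.9650e+01] gap 0.0855 F [ 0.2 -0.1  0.9] grip 0.0
 -> (0.4437, -0.0414, 0.101) cm [-0.17  0.16  5.95] rv [ 0.001 -0.    -0.006]
```

The red lid is seated. Now the white lid, on the green canister.

```bash
python3 -m pendant '[[[-0.1,0.2,1.5,0,0,0,1],[-0.1,0.2,3,0,0,0,1],[-0.1,0.2,4.2,0,0,0,1],[-0.1,0.2,5.2,0,0,0,1],[-0.1,0.2,5.8,0,0,0,1],[-0.1,0.2,6,0,0,0,1],[-0.1,0.2,6,0,0,0,0.6],[-0.1,0.2,6,0,0,0,0.4]]]'
python3 -m pendant '[[[0,0,0,0,0,0,0.3],[0,0,0,0,0,0,0.2],[0,0,0,0,0,0,0.1],[0,0,0,0,0,0,0],[0,0,0,0,0,0,0],[0,0,0,0,0,0,0],[0,0,0,0,0,0,0],[0,0,0,0,0,0,0]]]'
python3 -m pendant '[[[0,0,-0.3,0,0,0,0],[0,0,-0.8,0,0,0,0],[0,0,-1.6,0,0,0,0],[0,0,-2.6,0,0,0,0],[0,0,-3.6,0,0,0,0],[0,0,-4,0,0,0,0],[0,0,-4,0,0,0,0]]]'
python3 -c '
from h import *
held();go((.5872,.0613,.139))'
```

```text
time_s: 20.35
ee_pos: [0.4438, -0.0413, 0.1007]
orientation: [180.0, -0.0, 89.6]
wrist_force: [-0.3, 0.1, 0.4]
finger_gap: 0.064
gripper_force: 0.0
time_s: 21.02
ee_pos: [0.4438, -0.0417, 0.101]
orientation: [180.0, 0.0, 89.6]
wrist_force: [-2.4, 0.5, 11.1]
finger_gap: 0.0235
gripper_force: 58.2
time_s: 21.6
ee_pos: [0.4441, -0.0418, 0.1418]
orientation: [179.9, 0.0, 89.6]
wrist_force: [-1.1, -0.3, -0.2]
finger_gap: 0.0232
gripper_force: 58.9
held: n 5730 cover z 0.0234 slope [0.084 0.001] centre tool xy [-0.0001 -0.0014] rms 0.0002
t 21.65 tcp [ 0.4438 -0.0418  0.141 ] rpy [1.7992e+02 3.0000e-02 8.9570e+01] gap 0.0237 F [-0.2 -0.3 -0.9] grip 58.9
 -> (0.5872, 0.0613, 0.139) cm [10.41 14.26  0.22] rv [ 0.001  0.    -0.007]
```

```bash
python3 -m pendant '[[[1.5,2,0,0,0,0,0],[4,5.5,0,0,0,0,0],[6.3,8.7,0,0,0,0,0],[8.5,11.7,0,0,0,0,0],[9.8,13.5,0,0,0,0,0],[10.3,14.3,0,0,0,0,0],[10.3,14.3,0,0,0,0,0],[10.3,14.3,0,0,0,0,0]]]'
python3 -m pendant '[[[0,0,0.8,0,0,0,0],[0,0,1.6,0,0,0,0],[0,0,2.2,0,0,0,0],[0,0,2.8,0,0,0,0],[0,0,3.2,0,0,0,0],[0,0,3.4,0,0,0,0],[0,0,3.6,0,0,0,0],[0,0,3.6,0,0,0,0]]]'
python3 -m pendant '[[[0,0,0.1,0,0,0,0],[0,0,0.2,0,0,0,0],[0,0,0.2,0,0,0,0]]]'
```

```text
time_s: 22.32
ee_pos: [0.5863, 0.0601, 0.1396]
orientation: [-179.9, 0.0, 89.6]
wrist_force: [-0.1, -1.2, -1.5]
finger_gap: 0.0237
gripper_force: 59.1
time_s: 22.98
ee_pos: [0.5871, 0.0604, 0.1041]
orientation: [-180.0, -0.0, 89.6]
wrist_force: [-0.3, -0.5, -0.4]
finger_gap: 0.0235
gripper_force: 59.1
time_s: 23.23
ee_pos: [0.5872, 0.0604, 0.1023]
orientation: [180.0, -0.0, 89.6]
wrist_force: [0.1, -0.3, -1.4]
finger_gap: 0.0234
gripper_force: 59.1
```

```bash
python3 -m pendant '[[[0,0,0.1,0,0,0,0],[0,0,0.15,0,0,0,0],[0,0,0.2,0,0,0,0],[0,0,0.2,0,0,0,0]]]'
python3 -m pendant '[[[0,0,0,0,0,0,0.3],[0,0,0,0,0,0,0.6],[0,0,0,0,0,0,1],[0,0,0,0,0,0,1],[0,0,0,0,0,0,1],[0,0,-2,0,0,0,1],[0,0,-4,0,0,0,1],[0,0,-6,0,0,0,1]]]'
python3 - <<'E'
from h import *
_,P,im=wrist();P=P.reshape(-1,3);P=P[np.isfinite(P).all(1)]
Q=P[np.hypot(P[:,0]-.587,P[:,1]-.061)<.055]
for a,b in((.094,.115),(.07,.086)):
    q=Q[(Q[:,2]>a)&(Q[:,2]<b)];print(len(q),circ(q),np.median(q[:,2]))
go((.449,.145,.16))
E
```

```text
time_s: 23.57
ee_pos: [0.5873, 0.0605, 0.101]
orientation: [180.0, 0.0, 89.6]
wrist_force: [-3.8, -0.5, 11.1]
finger_gap: 0.0232
gripper_force: 60.4
time_s: 24.23
ee_pos: [0.5869, 0.0605, 0.1608]
orientation: [-179.9, -0.0, 89.6]
wrist_force: [-0.0, -0.2, 0.3]
finger_gap: 0.0858
gripper_force: 0.0
1427 [0.5858 0.061  0.0129] 0.10439354235544326
7685 [0.5858 0.0607 0.0371] 0.07775792162118525
t 24.28 tcp [0.5886 0.061  0.1648] rpy [ 1.7978e+02 -3.0000e-02  8.9610e+01] gap 0.0857 F [2.1 0.3 4.6] grip 0.0
 -> (0.449, 0.145, 0.16) cm [  8.31 -14.02   0.43] rv [ 0.004 -0.001 -0.007]
```

```bash
python3 -m pendant '[[[2,-3.3,0,0,0,0,1],[4,-6.6,0,0,0,0,1],[6,-9.9,0,0,0,0,1],[7.6,-12.5,0,0,0,0,1],[8.4,-13.8,0,0,0,0,1],[8.4,-13.8,0,0,0,0,1],[8.4,-13.8,2,0,0,0,1],[8.4,-13.8,2,0,0,0,1]]]'
python3 -m pendant '[[[0,0,0,0,0,0,1]]]'>/dev/null
python3 - <<'E'
from h import *
_,P,im=wrist("pics/w4.png");P=P.reshape(-1,3);P=P[np.isfinite(P).all(1)]
Q=P[np.hypot(P[:,0]-.449,P[:,1]-.145)<.05]
for a,b in((.045,.065),(.02,.037)):
    q=Q[(Q[:,2]>a)&(Q[:,2]<b)];print(len(q),circ(q),np.median(q[:,2]))
go((.449,.145,.052))
E
```

```text
time_s: 24.95
ee_pos: [0.4494, 0.1445, 0.1385]
orientation: [-179.9, 0.0, 89.6]
wrist_force: [-1.8, -0.7, -0.8]
finger_gap: 0.0852
gripper_force: 0.0
1107 [0.4478 0.1455 0.0127] 0.05535378415657155
6215 [0.4478 0.1452 0.037 ] 0.028737930986283522
t 25.08 tcp [0.4501 0.1451 0.1404] rpy [-1.7995e+02 -1.0000e-02  8.9560e+01] gap 0.0848 F [-0.9 -0.4  0.3] grip 0.0
 -> (0.449, 0.145, 0.052) cm [-0.02 -0.11  8.84] rv [-0.001 -0.    -0.008]
```

View pics/w4.png

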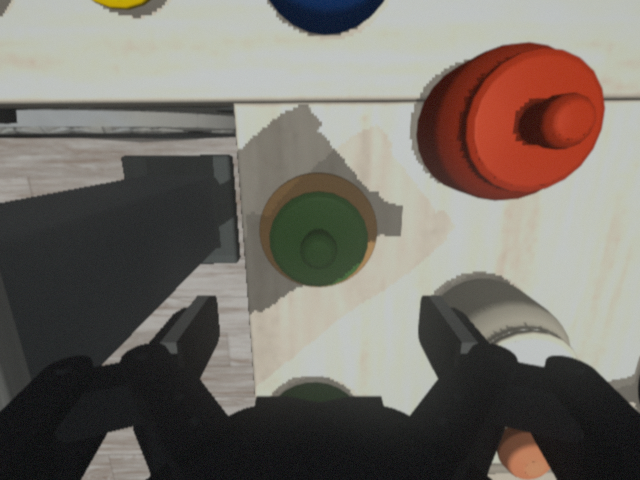

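The green lid stands upright on the coaster at (318,240), between the fingers. I grip it.

```bash
python3 -m pendant '[[[0,-0.1,2,0,0,0,1],[0,-0.1,4,0,0,0,1],[0,-0.1,6,0,0,0,1],[0,-0.1,7.4,0,0,0,1],[0,-0.1,8.3,0,0,0,1],[0,-0.1,8.7,0,0,0,1],[0,-0.1,8.7,0,0,0,0.6],[0,-0.1,8.7,0,0,0,0.4]]]'
python3 -m pendant '[[[0,0,0,0,0,0,0.3],[0,0,0,0,0,0,0.2],[0,0,0,0,0,0,0.1],[0,0,0,0,0,0,0],[0,0,0,0,0,0,0],[0,0,0,0,0,0,0],[0,0,0,0,0,0,0],[0,0,0,0,0,0,0]]]'
python3 -m pendant '[[[0,0,-0.3,0,0,0,0],[0,0,-0.8,0,0,0,0],[0,0,-1.8,0,0,0,0],[0,0,-3.5,0,0,0,0],[0,0,-5.5,0,0,0,0],[0,0,-7.5,0,0,0,0],[0,0,-9,0,0,0,0],[0,0,-9,0,0,0,0]]]'
python3 -c '
from h import *
held();go((.4439,-.0414,.141))'
```

```text
time_s: 25.75
ee_pos: [0.4493, 0.1455, 0.054]
orientation: [180.0, -0.0, 89.6]
wrist_force: [0.3, -0.1, 0.7]
finger_gap: 0.0639
gripper_force: 0.0
time_s: 26.42
ee_pos: [0.4493, 0.1454, 0.0541]
orientation: [179.9, 0.0, 89.6]
wrist_force: [-0.5, -1.6, 10.5]
finger_gap: 0.0233
gripper_force: 58.3
time_s: 27.08
ee_pos: [0.45, 0.146, 0.1467]
orientation: [179.8, -0.1, 89.6]
wrist_force: [0.6, -0.1, -0.2]
finger_gap: 0.0236
gripper_force: 58.9
held: n 5412 cover z 0.0255 slope [ 0.085 -0.004] centre tool xy [-0.0007 -0.0013] rms 0.0002
t 27.13 tcp [0.4496 0.1455 0.1452] rpy [ 1.7982e+02 -2.0000e-02  8.9580e+01] gap 0.0234 F [-0.2 -0.7 -1.1] grip 58.9
 -> (0.4439, -0.0414, 0.141) cm [-18.7   -0.43   0.41] rv [ 0.003 -0.    -0.007]
```

```bash
python3 -m pendant '[[[-2,0,0,0,0,0,0],[-5,-0.1,0,0,0,0,0],[-8.5,-0.2,0,0,0,0,0],[-12,-0.3,0,0,0,0,0],[-15.5,-0.3,0,0,0,0,0],[-17.8,-0.4,0,0,0,0,0],[-18.6,-0.4,0,0,0,0,0],[-18.6,-0.4,0,0,0,0,0]]]'
python3 -m pendant '[[[0,0,0.8,0,0,0,0],[0,0,1.6,0,0,0,0],[0,0,2.2,0,0,0,0],[0,0,2.8,0,0,0,0],[0,0,3.2,0,0,0,0],[0,0,3.5,0,0,0,0],[0,0,3.7,0,0,0,0],[0,0,3.7,0,0,0,0]]]'
python3 -c '
from h import *
go((.4439,-.041,.103))'
```

```text
time_s: 27.8
ee_pos: [0.4428, -0.0426, 0.1428]
orientation: [-179.9, 0.0, 89.4]
wrist_force: [-0.7, 1.0, -1.6]
finger_gap: 0.0232
gripper_force: 58.9
time_s: 28.47
ee_pos: [0.4433, -0.0404, 0.106]
orientation: [-180.0, -0.0, 89.6]
wrist_force: [0.3, -0.6, -0.9]
finger_gap: 0.0235
gripper_force: 58.9
t 28.47 tcp [ 0.4433 -0.0404  0.106 ] rpy [-1.7997e+02 -1.0000e-02  8.9610e+01] gap 0.0235 F [ 0.3 -0.6 -0.9] grip 58.9
 -> (0.4439, -0.041, 0.103) cm [-0.06  0.06  0.3 ] rv [-0.    -0.    -0.007]
```

```bash
python3 -m pendant '[[[0,0,0.1,0,0,0,0],[0,0,0.2,0,0,0,0],[0,0,0.2,0,0,0,0],[0,0,0.2,0,0,0,0]]]'
python3 -m pendant '[[[0,0,0.05,0,0,0,0],[0,0,0.1,0,0,0,0],[0,0,0.1,0,0,0,0],[0,0,0.1,0,0,0,0]]]'
```

```text
time_s: 28.8
ee_pos: [0.4435, -0.0406, 0.1045]
orientation: [180.0, 0.0, 89.6]
wrist_force: [0.1, -0.2, -1.0]
finger_gap: 0.0229
gripper_force: 58.9
time_s: 29.13
ee_pos: [0.4434, -0.0406, 0.1033]
orientation: [-180.0, -0.0, 89.6]
wrist_force: [0.2, 0.2, -0.6]
finger_gap: 0.0232
gripper_force: 58.9
```

```bash
python3 -m pendant '[[[0,0,0.05,0,0,0,0],[0,0,0.1,0,0,0,0],[0,0,0.1,0,0,0,0],[0,0,0.1,0,0,0,0]]]'
```

```text
time_s: 29.47
ee_pos: [0.4436, -0.0406, 0.103]
orientation: [180.0, 0.0, 89.6]
wrist_force: [-6.4, -0.5, 19.3]
finger_gap: 0.023
gripper_force: 61.3
```

Contact. I release, back off and move the arm out of the top view.

```bash
python3 -m pendant '[[[0,0,0,0,0,0,0.3],[0,0,0,0,0,0,0.6],[0,0,0,0,0,0,1],[0,0,0,0,0,0,1],[0,0,0,0,0,0,1],[0,0,-2,0,0,0,1],[0,0,-4,0,0,0,1],[0,0,-8,0,0,0,1]]]'
python3 -m pendant '[[[0,0,-4,0,0,0,1],[-4,1,-8,0,0,0,1],[-8,2,-8,0,0,0,1],[-12,3,-8,0,0,0,1],[-16,3,-8,0,0,0,1],[-20,3,-8,0,0,0,1],[-23,3,-8,0,0,0,1],[-26,3,-8,0,0,0,1]]]'
python3 -m pendant '[[[-4,-1,0,0,0,0,1],[-8,-4,0,0,0,0,1],[-12,-7,0,0,0,0,1],[-12,-7,0,0,0,0,1],[-12,-7,0,0,0,0,1],[-12,-7,0,0,0,0,1],[-12,-7,0,0,0,0,1]]]'
python3 - <<'E'
from h import *
from bench import imaging
c=imaging.capture("top");P=cloud(c,c["world_from_camera"]).reshape(-1,3);P=P[np.isfinite(P).all(1)]
for n,x,y in[("blue",.4565,.3303),("red",.566,.2235),("white",.587,.0612),("green",.4437,-.0414)]:
    Q=P[np.hypot(P[:,0]-x,P[:,1]-y)<.06];o=[n]
    for a,b in((.094,.115),(.074,.086),(.02,.074)):
        q=Q[(Q[:,2]>a)&(Q[:,2]<b)];o+=[circ(q),np.median(q[:,2]).round(4)] if len(q) else [0]
    print(*o)
cv2.imwrite("pics/top3.png",cv2.resize(c["img"][130:270,150:470,::-1],None,fx=2.5,fy=2.5))
E
```

```text
time_s: 30.13
ee_pos: [0.4416, -0.0404, 0.1807]
orientation: [-179.7, -0.1, 89.6]
wrist_force: [-1.2, -0.9, -1.0]
finger_gap: 0.0856
gripper_force: 0.0
time_s: 30.8
ee_pos: [0.4708, -0.3041, 0.262]
orientation: [-180.0, 0.0, 89.5]
wrist_force: [-0.4, -0.2, 0.3]
finger_gap: 0.0854
gripper_force: 0.0
time_s: 31.38
ee_pos: [0.4013, -0.4196, 0.2622]
orientation: [180.0, -0.0, 89.6]
wrist_force: [1.5, 0.8, -0.1]
finger_gap: 0.0855
gripper_force: 0.0
blue [0.4561 0.3309 0.0132] 0.1042 [0.4566 0.33   0.037 ] 0.078 [0.4555 0.3293 0.0458] 0.0575
red [0.5658 0.2235 0.0126] 0.1043 [0.5661 0.2237 0.0373] 0.0781 [0.5654 0.2235 0.046 ] 0.0581
white [0.5868 0.0605 0.0127] 0.1044 [0.5871 0.0604 0.0369] 0.0782 [0.5866 0.0602 0.0464] 0.0583
green [ 0.4434 -0.0408  0.0127] 0.1046 [ 0.4437 -0.0409  0.0368] 0.0781 [ 0.4434 -0.0415  0.046 ] 0.0594
```

View pics/top3.png

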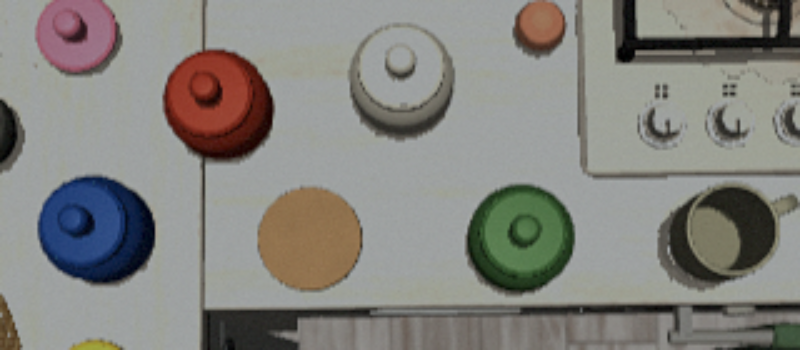

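All four lids match their canisters: blue (95,228), red (218,103), white (401,75) and green (521,236). Each is seated and within 1 mm of its canister's axis. The coaster is empty and the mug has not moved.

```bash
python3 -c '
from bench import robot
print(robot.sign_off())'
```

```text
the job is handed in; nothing more can be done
None
```

The job is handed in: all four lids are seated on the canisters of their own colour, with the canisters and mug still in place, after about 31 s of robot time; the hand-in call returned no verdict.

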